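Pour one bay of a porcelain sorting tray

TASK

Empty the tray's bay of three round stone blanks into the steel dish: press the sprung keeper aside, lift the tray's corner from under it and tip the tray on the opposite corner, over the dish, until the round blanks have run out; all other blanks stay in their bays. Then lower the porcelain gently, without dropping or forcing it, and press the corner down until the tray lies level on its stand again with the keeper snapped over the lip; leave the dish and the other things on the table where they are.

Things in the scene. Friction and masses are not known exactly. Their poses are not given: they have to be found in the camera images.
- stand: fixed tipping stand: wooden cross, 190 mm over its arms (92 mm wide, 18 mm thick); at the end of each arm, 80 mm from the centre, a 10 mm steel rod lies between two steel cheeks, its centre 66 mm above the table. Origin: centre of the cross on the table, z up; +x points to the pouring arm, beside the dish; the keeper stands at the -x arm, on its +y side
- tray: white glazed tray, loose, 0.5 to 0.8 kg, square, 168 mm outside, corners on its +-x and +-y axes; floor 5 mm, walls 27 mm above it; two crossed dividers make four bays (+x, -x, +y, -y). Origin: centre of the floor's underside, 71 mm up when home, axes then as the stand's. Each corner is cut off at 88 mm from the centre: a rim gap 47 mm wide, through which the floor goes on as a flat lip to 124 mm
- dish: round steel dish, loose, 124 mm across the rim and 36 mm high, on the table under the pouring (+x) lip, its centre about 160 mm from the tray's centre; origin: centre of its underside
- keeper_lip (a point): middle of the outer lower edge of the -x lip, the one under the keeper (tray frame -124, 0, 0 mm), the place to lift: 71 mm up when home, lip 47 mm wide, 5 mm thick, nothing below it from 110 mm outward but the keeper's blade at its +y side (and its 35 mm high foot below). Tipping moves it on a circle of 204 mm round the pour rod
- pour_rod (a point): on the stand: middle of the rod under the pouring corner (stand frame 80, 0, 66 mm), along the stand's y; the tray tips about it. The blanks slip on the glaze (friction 0.16 to 0.24): they start to run between 0.16 and 0.3 rad of tip; at 0.55 to 0.6 rad the bay empties in 1 to 3 s (a little rocking frees a blank that hangs), and the lip still clears the dish
- pour_saddle (a point): on the tray: middle of the saddle under the pouring corner (tray frame 80, 0, -5 mm); it lies on pour_rod while the saddle sits on its rod. The saddles, one under each corner, are two ribs 10 mm deep that straddle the rod with 1.4 mm play, rounded below: the tray rocks on one rod like a hinge and cannot slide off it
- keeper (a joint): sprung steel keeper beside the -x lip, hinged on the stand (axis along its x, at y +33, z 27 mm). 0: upright, nose over the lip; grows as it is pressed away from the lip, to stand +y; stop at 0.5 rad. The lip is free from 0.2 rad. Its spring always closes it: 4 N at the height of the lip to start it, 7 N at 0.25 rad
- keeper_blade (a point): inner face of the keeper's blade where a fingertip under the lip can press it (stand frame -121, 27, 65 mm when shut). The blade is a flat plate 4 mm thick, x -131 to -99 mm, 24 to 84 mm high, 3.3 mm beside the lip. The nose fills only x -109 to -99 mm: a fingertip kept beyond 110 mm from the centre rises past it
- keeper_nose (a point): tip of the keeper's nose (stand frame -104, 16, 77.5 mm when shut): it overhangs the lip's side by 7.7 mm, 1.5 mm above it. A ramp 20 mm high leans back from it to the blade, so that the lip, pushed down on it from above, moves the keeper aside and snaps home; this takes 5 to 15 N at the lip
- bay_left (a point): middle of the floor of the tray's +y bay (tray frame 0, 55, 5 mm); bays are 79 mm squares less the cut corner
- bay_right (a point): middle of the floor of the -y bay (tray frame 0, -55, 5 mm)
- bay_near (a point): middle of the floor of the -x bay (tray frame -55, 0, 5 mm)
- egg_stone: bystander: egg-shaped stone, 50 x 66 x 95 mm, loose on the table
- loupe: bystander: folding loupe, 41 x 82 x 15 mm, loose on the table
- slab_2: bystander: dark stone slab, 37 x 55 x 24 mm, loose on the table
- round_0: round domed stone blank, 12 g, origin at the centre of its underside; 20.6 mm across, 11 mm high; starts in the tray's +x bay, to be poured into the dish
- round_1: round domed stone blank, 12 g, origin at the centre of its underside; 20.6 mm across, 11 mm high; starts in the tray's +x bay, to be poured into the dish
- round_2: round domed stone blank, 12 g, origin at the centre of its underside; 20.6 mm across, 11 mm high; starts in the tray's +x bay, to be poured into the dish
- oblong_0: oblong stone blank, 12 g, origin at the centre of its underside; 21 x 15 x 9 mm; stays in the tray's +y bay
- square_0: square stone blank, 12 g, origin at the centre of its underside; 17 x 17 x 8 mm; stays in the tray's -y bay
- bar_0: bar-shaped stone blank, 12 g, origin at the centre of its underside; 30 x 10 x 10 mm; stays in the tray's -x bay
- oblong_1: oblong stone blank, 12 g, origin at the centre of its underside; 21 x 15 x 9 mm; stays in the tray's +y bay
- square_1: square stone blank, 12 g, origin at the centre of its underside; 17 x 17 x 8 mm; stays in the tray's -y bay
- bar_1: bar-shaped stone blank, 12 g, origin at the centre of its underside; 30 x 10 x 10 mm; stays in the tray's -x bay
There are look-alikes about, which are no part of the job. What is meant by the dish is not purple or yellow, and is the smaller of those in its own colour.

How it is judged:
By the outcome, as a careful person would: the job done as asked, in the order asked, and still so for the second after the job is handed in, with the robot touching nothing.
It also fails if it takes over 50 s, if anything falls off the work surface, if the arm or the gripper's body presses on something with over 40 N, if the wrist force passes 120 N, or if a joint passes its speed limit or range.

ROBOT

A 6-joint arm with a two-finger parallel gripper is mounted at the origin on a cart in front of the work surface, level with it; the furniture and walls round the work are solid. World frame = base frame: x ahead of the robot, y to its left, z up, the work surface at z = 0. Lengths are in mm, angles in rad, forces in N, time in s.
With the tool pointing down it reaches from about 275 to 850 mm from the base axis. Payload 5.2 kg.
Tool frame: the origin (TCP) lies on the centre line of the jaws, within the pads' length; the fingertips stand ctrl.tips_ahead ahead of it and the grasp point (between the pads) lies 5 mm behind it (ctrl.tips_ahead is the distance from the TCP to the fingertips, in mm); z points along the fingers, y is the line along which they close (so a half turn about z gives the same grasp; the last joint's range is limited). The gripper opens to 85 mm and grips with 20 to 120 N. Pads are 22 mm wide; open, the fingers measure 114 mm over their backs; the gripper's body (76 mm by 85 mm) begins 54 mm behind the grasp point. The pads swing forward as they close: fully open they stand 13 mm farther back than shut.
Start: joints at [-1.355, 0.259, 1.535, -0, 1.348, -0.203], TCP at [223.686, -502.464, 245.31] pointing down, gripper open.
Joint ranges: [-3.14, 3.14], [-0.91, 2.08], [0.19, 2.58], [-1.22, 4.36], [0.22, 2.71], [-3.12, 3.12]. Speed limits (rad/s): [2.57, 2.57, 3.14, 3.14, 3.14, 3.14].

INTERFACE

Orientations are given as a unit quaternion [w, x, y, z].
In Python, from station import ctrl gives the robot as it stands. The module is installed in compiled form; this text tells all that it offers.
- The arm moves only by the tool move_arm, never from a script. Its argument "targets" is a list of rows, each an object with "travel": the shift along the tool's x, y, z normalised to -1 to 1, where 1 is 0.6 m, a list of three; "rot": the turn, a rotation vector about the tool's x, y, z normalised to -1 to 1, where 1 is pi/2 rad, a list of three. In form: [{"travel": [dx, dy, dz], "rot": [ax, ay, az]}, ...]. A call has 1 to 12 rows; each row shifts and turns the commanded pose from where the row before left it, along the tool's axes as they then stand; what a row does not reach is not made up. A row lasts 1/8 s, in which the tool goes at most 62.5 mm and 10.7 degrees, less where a joint would pass 70% of its speed; a pose out of reach is approached as far as the arm can. A call with a number of a shift or a turn outside -1 to 1 is refused whole. A call with a gripper value outside its range is refused whole. "fingers" is the closure, from 0 (fully open) to 1 (shut), set as the call begins (left out, the last holds). The fingers move at their own pace and stop on an object; "grip_force" is the grip in N (left out, the last holds). Time passes only in rows, so rows that do not move let the fingers close. It gives the time, the measured TCP pose, the force, the opening and the grip force at its end, in the units of the state.
- ctrl.get_state(): the state, without advancing time (a new reading comes with each control period).
- ctrl.capture(name): name is "scene" or "side" or "wrist"; returns the picture (420x560x3 uint8, blue, green, red); there is no depth.
- ctrl.camera_info(name): a dict with "fx", "fy", "cx", "cy" (pixels), "extrinsics" (4x4, takes a point from camera to world coordinates). Camera axes: x right, y up, looking along -z (the intrinsics and any distortion apply to the point x, -y, -z); pixel columns grow to the right and rows downward; lengths in mm; the calibration is good to about 2 mm. A picture is of the moment at which its call begins: read the wrist's pose just before it. camera_info takes no time and is no camera call; for the wrist camera it gives the pose at the moment of the call.
- ctrl.sign_off(): hands the job in; it is judged then, once.
The state is a dict: "time": time; "joint_positions": joint angles; "joint_vel": joint speeds; "joint_torque": joint torques, N m; "ee_pos": TCP position; "orientation": TCP orientation; "force": force on the tool from outside, world axes, zero at the start; "torque": the same for the moment, N m; "finger_gap": finger opening in mm; "gripper_force": force on a finger pad.
Only numpy, scipy, OpenCV 4.12 (cv2) and the standard library are available. Lean on these libraries where they do the work, as an engineer would, in place of code of your own. Each camera call takes 0.05 s, during which the arm holds its last target. There are 200 camera calls.

## Working session

There is one attempt and no reset: what is moved stays moved. The work goes in short steps, Python scripts to look and compute and a tool call to move; the robot and the scene stay as the last step left them, time stands still between calls to the robot, and variables do not carry over. Pictures are saved under pics/ and viewed, at most 10 in all, crops included, and the job is handed in when it is done.

Besides the shell and the picture viewer there is one more tool, called after "Call:" as name(argument=value, ...), one argument or row to a line, values as JSON. move_arm: Moves the arm, as the interface text tells. Its arguments: {"type":"object","properties":{"targets":{"type":"array","items":{"type":"object","properties":{"travel":{"type":"array","items":{"type":"number"}},"rot":{"type":"array","items":{"type":"number"}}}}},"fingers":{"type":"number"},"grip_force":{"type":"number"}},"required":["targets"]}

```bash
mkdir -p pics
python3 - <<'E'
from station import ctrl
import cv2,numpy as np
print(ctrl.get_state(), ctrl.tips_ahead)
for n in("scene","side"):
    i=ctrl.camera_info(n);print(n,{k:np.round(v,3).tolist() if not isinstance(v,str) else v for k,v in i.items()})
    cv2.imwrite(f"pics/{n}0.png",ctrl.capture(n))
E
```

```text
{'time': 0.0, 'joint_positions': array([-1.35477902e+00,  2.59346160e-01,  1.53608232e+00, -4.79346736e-05,
        1.34799089e+00, -2.02820850e-01]), 'joint_vel': array([ 9.25043155e-04, -1.09839348e-03,  4.98984321e-04,  8.16141675e-05,
        4.49187140e-04, -8.93474838e-04]), 'joint_torque': array([-6.35514098e-04, -4.46027362e+01, -2.90567082e+01, -2.93064077e-04,
        1.18684772e-02,  5.85381557e-07]), 'ee_pos': array([ 223.57099758, -501.96068541,  244.47326872]), 'orientation': array([-9.13187386e-04,  9.78150335e-01,  2.07896818e-01, -2.93960635e-05]), 'force': array([-0.0460138 ,  0.8974578 ,  0.93910065]), 'torque': array([-0.03307352, -0.00255827, -0.04954775]), 'gripper_force': 0.0, 'finger_gap': 85.36441949775586} 14.0
scene {'fx': 531.665, 'fy': 531.665, 'cx': 282.05, 'cy': 206.813, 'extrinsics': [[-0.886, 0.234, -0.4, -96.969], [-0.464, -0.473, 0.749, 1211.533], [-0.014, 0.849, 0.528, 846.705], [0.0, 0.0, 0.0, 1.0]]}
side {'fx': 458.252, 'fy': 458.252, 'cx': 279.78, 'cy': 211.622, 'extrinsics': [[0.936, 0.168, -0.309, 75.67], [-0.352, 0.463, -0.814, -1039.745], [0.006, 0.87, 0.493, 791.707], [0.0, 0.0, 0.0, 1.0]]}
```

View pics/scene0.png

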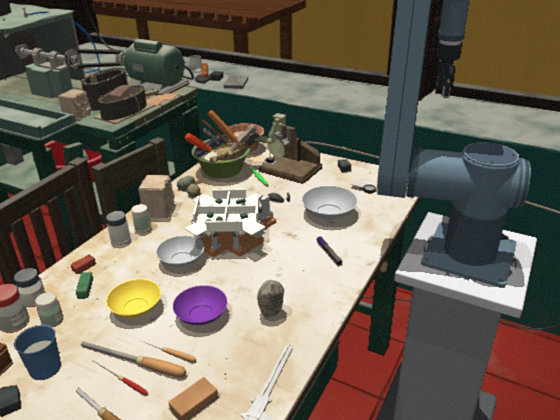

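View pics/side0.png

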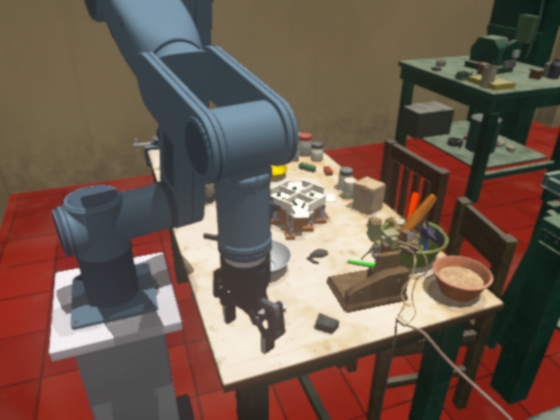

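The scene view shows the tray at (228,212), the grey small dish at (180,253), a large grey decoy at (330,205), and a dark keeper near (265,205). The side view shows the tray at (298,198). I'll enlarge both.

```bash
cat > h.py <<'E'
from station import ctrl
import cv2,numpy as np
def proj(n,P,i=None):
    i=i or ctrl.camera_info(n);E=np.array(i["extrinsics"]);P=np.atleast_2d(P)
    p=(P-E[:3,3])@E[:3,:3];return np.c_[i["cx"]+i["fx"]*p[:,0]/-p[:,2],i["cy"]-i["fy"]*p[:,1]/-p[:,2]]
def ray(n,u,v,z,i=None):
    i=i or ctrl.camera_info(n);E=np.array(i["extrinsics"])
    d=E[:3,:3]@np.array([(u-i["cx"])/i["fx"],-(v-i["cy"])/i["fy"],-1]);return E[:3,3]+d*(z-E[2,3])/d[2]
E
python3 - <<'E'
from h import *
a=cv2.imread("pics/scene0.png")[175:285,140:300];b=cv2.imread("pics/side0.png")[165:245,240:360]
a=cv2.resize(a,None,fx=5,fy=5,interpolation=cv2.INTER_CUBIC);cv2.imwrite("pics/a.png",a)
b=cv2.resize(b,None,fx=6,fy=6,interpolation=cv2.INTER_CUBIC);cv2.imwrite("pics/b.png",b)
for u,v,z in((228,212,90),(180,240,36),(180,265,0),(265,205,75)):print(ray("scene",u,v,z).round())
print(ray("side",298,198,85).round())
E
```

```text
[594. 224.  90.]
[683. 327.  36.]
[650. 378.  -0.]
[535. 128.  75.]
[607. 192.  85.]
```

View pics/a.png

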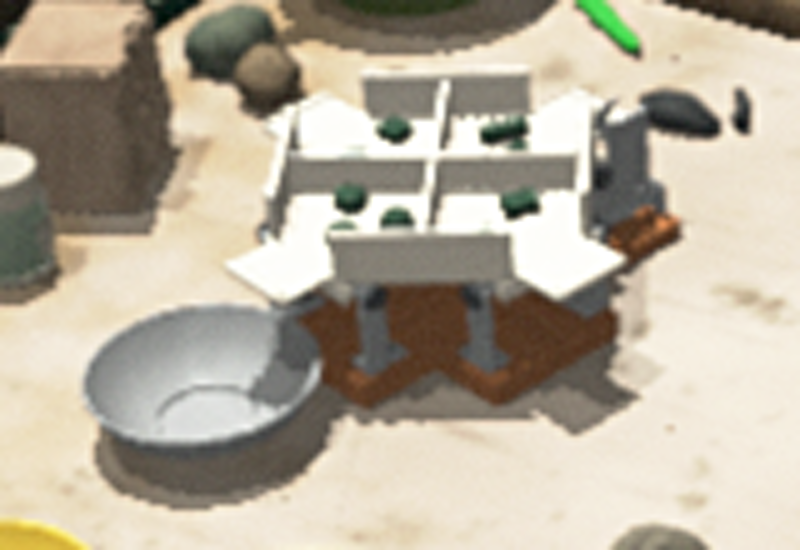

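View pics/b.png

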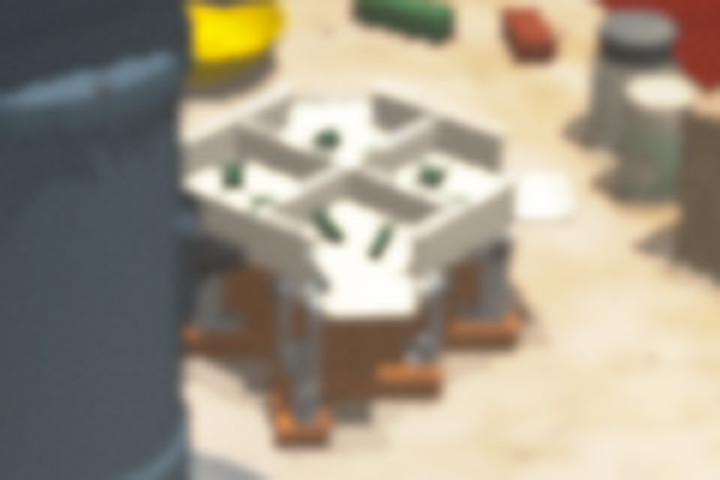

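The crops show the pouring lip at (228–283,265–303), the +y lip at (570–625,262–303) and the keeper by the upper-right lip in the scene crop. In the side crop the −x lip end is at (325–410,316), with the bars in its bay. Next I fit the pose to these points.

```bash
cat >> h.py <<'E'
def S(x,y,t,p):
    p=np.atleast_2d(p).astype(float);c,s=np.cos(t),np.sin(t);return np.c_[x+c*p[:,0]-s*p[:,1],y+s*p[:,0]+c*p[:,1],p[:,2]]
E
python3 - <<'E'
from h import *
from scipy.optimize import least_squares
M=np.array([[124,-23.5,76],[124,23.5,76],[23.5,124,76],[-23.5,124,76],[88,30.8,103],[30.8,88,103],[-88,-30.8,103],[-30.8,-88,103]])
U=np.array([[228,265],[283,303],[570,303],[625,262],[330,235],[512,235],[530,68],[365,68]])/5+[140,175]
M2=np.array([[-124,23.5,74],[-124,-23.5,74]]);U2=np.array([[325,315],[410,318]])/6+[240,165]
ia,ib=ctrl.camera_info("scene"),ctrl.camera_info("side")
f=lambda q:np.r_[(proj("scene",S(*q,M),ia)-U).ravel(),(proj("side",S(*q,M2),ib)-U2).ravel()]
r=least_squares(f,[594,224,.95],x_scale=[10,10,.1],loss="soft_l1");q=r.x;print(q,f(q).round(1))
# dish circle rim in scene
D=np.array([[85,380],[320,350],[205,448],[205,305]])/5+[140,175]
print([ray("scene",*d,36,ia).round() for d in D])
a=np.linspace(0,6.28,60)
b=cv2.imread("pics/side0.png")
for n,im in(("scene",cv2.imread("pics/scene0.png")),("side",b)):
    x0,y0,w,h,k=(140,175,160,110,5) if n=="scene" else(240,165,120,80,6)
    im=cv2.resize(im[y0:y0+h,x0:x0+w],None,fx=k,fy=k,interpolation=cv2.INTER_CUBIC)
    ii=ia if n=="scene" else ib
    def L(p,c,z=True): cv2.polylines(im,[((proj(n,S(*q,p),ii)-[x0,y0])*k).astype(int)],z,c,1)
    for j in range(4):
        R=lambda p:S(0,0,j*np.pi/2,p)
        L(R([[88,23.5,76],[124,23.5,76],[124,-23.5,76],[88,-23.5,76]]),(0,0,255));L(R([[88,30.8,103],[30.8,88,103],[30.8,88,71],[88,30.8,71]]),(255,0,0))
    L([[-131,27,24],[-99,27,24],[-99,27,84],[-131,27,84]],(0,255,0));L([[-104,27,84],[-104,16,77.5]],(0,200,200),False)
    L(np.c_[160+62*np.cos(a),62*np.sin(a),36+0*a],(255,0,255))
    cv2.imwrite(f"pics/o_{n}.png",im)
A=cv2.imread("pics/o_scene.png");B=cv2.imread("pics/o_side.png")
cv2.imwrite("pics/o.png",np.vstack([cv2.resize(A,(560,385)),cv2.resize(B[:,100:600],(560,int(480*560/500)))[ 60:275]]))
E
```

```text
[606.72505036 209.86784924   1.29671841] [-0.3  0.6  0.2 -0.  -1.2 -1.6  0.8 -1.   2.6 -0.  -1.9 -0.9 -3.3 -0.3
  0.9  0.4 -1.3  0.  -0.5 -1. ]
[array([706., 393.,  36.]), array([613., 317.,  36.]), array([617., 411.,  36.]), array([691., 311.,  36.])]
```

View pics/o.png

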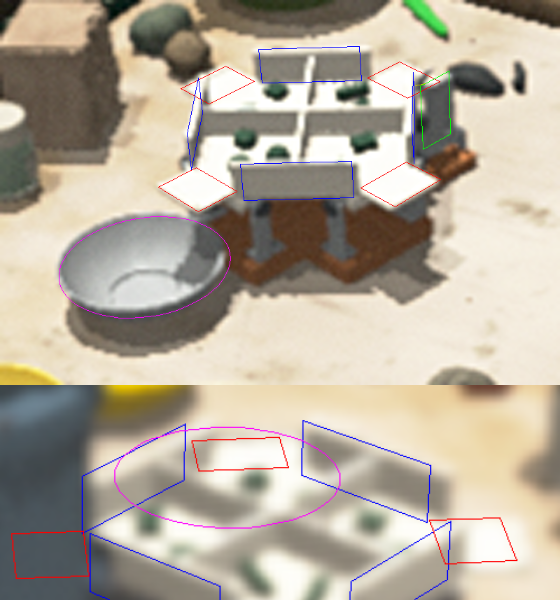

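The overlay matches: stand at about (607,210), yaw 1.297, with the dish on the stand's +x axis. I'll check the obstacles and plan the approach rows.

```bash
cat >> h.py <<'E'
from scipy.spatial.transform import Rotation as Ro
Q=[606.7,209.9,1.297]
def pose(x,y,z,pitch,ahead=12):
    """tool pose with fingertip centre at stand point x,y,z, tool along stand +x, pitched down"""
    p=np.radians(pitch);c,s=np.cos(Q[2]),np.sin(Q[2])
    zt=np.array([c*np.cos(p),s*np.cos(p),-np.sin(p)]);yt=np.array([s,-c,0]);xt=np.cross(yt,zt)
    return S(*Q,[x,y,z])[0]-ahead*zt,Ro.from_matrix(np.c_[xt,yt,zt])
def cur():
    s=ctrl.get_state();o=s["orientation"];return s["ee_pos"],Ro.from_quat([o[1],o[2],o[3],o[0]])
def rows(a,b,n):
    """equal body-frame screw rows from a to b: straight-ish"""
    P,R=a;out=[]
    w=(R.inv()*b[1]).as_rotvec()/n; R0=R
    for k in range(n):
        out.append((np.round(R.inv().apply((b[0]-a[0])/n)/600,4).tolist(),np.round(w/(np.pi/2),4).tolist()))
        R=R*Ro.from_rotvec(w)
    return out
def st(p):
    p=np.atleast_2d(p)-[Q[0],Q[1],0];return S(0,0,-Q[2],p)
def tip(ahead=12):
    P,R=cur();t=P+ahead*R.apply([0,0,1]);z=R.apply([0,0,1])
    return st(t)[0].round(1),"pitch",round(float(np.degrees(np.arcsin(-z[2]))),2),"yawerr",round(float(np.degrees(np.arctan2(z[1],z[0])-Q[2])),2),"roll",round(float(R.apply([0,1,0])[2]),4)
E
python3 - <<'E'
from h import *
for nm,u,v,z in(("dark1",276,199,10),("dark2",288,197,10),("bigdish",330,205,30),("egg",271,315,0),("pen",330,250,5)):
    w=ray("scene",u,v,z);print(nm,w.round(),st(w).round())
w=ray("side",317,256,10);print(w.round(),st(w).round())
a=cur();b=pose(-210,-4,150,25);print(b[0],b[1].as_quat())
# stage 1: translate+rotate; yaw then pitch
for r in rows(a,b,14):print(r)
E
```

```text
dark1 [575.  -9.  10.] [[-219.  -29.   10.]]
dark2 [548. -36.  10.] [[-252.  -10.   10.]]
bigdish [402. -19.  30.] [[-276.  135.   30.]]
egg [352. 433.   0.] [[146. 306.   0.]]
pen [327. 152.   5.] [[-131.  253.    5.]]
[575. -36.  10.] [[-245.  -36.   10.]]
[550.82880324  -3.82992614 155.07141914] [ 0.67217512  0.50940135  0.42822278 -0.32452445]
([0.0597, -0.0383, 0.0107], [0.0225, 0.048, -0.0355])
([0.0607, -0.0345, 0.0166], [0.0225, 0.048, -0.0355])
([0.061, -0.0304, 0.0223], [0.0225, 0.048, -0.0355])
([0.0607, -0.0261, 0.0279], [0.0225, 0.048, -0.0355])
([0.0597, -0.0217, 0.0333], [0.0225, 0.048, -0.0355])
([0.0581, -0.0171, 0.0384], [0.0225, 0.048, -0.0355])
([0.0559, -0.0125, 0.0433], [0.0225, 0.048, -0.0355])
([0.053, -0.0078, 0.0477], [0.0225, 0.048, -0.0355])
([0.0495, -0.0032, 0.0518], [0.0225, 0.048, -0.0355])
([0.0455, 0.0013, 0.0554], [0.0225, 0.048, -0.0355])
([0.041, 0.0058, 0.0586], [0.0225, 0.048, -0.0355])
([0.0361, 0.01, 0.0612], [0.0225, 0.048, -0.0355])
([0.0307, 0.0141, 0.0633], [0.0225, 0.048, -0.0355])
([0.025, 0.0179, 0.0648], [0.0225, 0.048, -0.0355])
```

Run:
```python
from h import *
a=cur();b=pose(-210,-4,220,25)
for r in rows(a,b,12):print(r)
```

```text
([0.0697, -0.0447, 0.0028], [0.0263, 0.056, -0.0414])
([0.0718, -0.0398, 0.0108], [0.0263, 0.056, -0.0414])
([0.0729, -0.0345, 0.0187], [0.0263, 0.056, -0.0414])
([0.073, -0.0288, 0.0264], [0.0263, 0.056, -0.0414])
([0.072, -0.0229, 0.0339], [0.0263, 0.056, -0.0414])
([0.07, -0.0167, 0.041], [0.0263, 0.056, -0.0414])
([0.067, -0.0104, 0.0476], [0.0263, 0.056, -0.0414])
([0.063, -0.0041, 0.0536], [0.0263, 0.056, -0.0414])
([0.0581, 0.0022, 0.059], [0.0263, 0.056, -0.0414])
([0.0524, 0.0083, 0.0636], [0.0263, 0.056, -0.0414])
([0.0459, 0.0142, 0.0675], [0.0263, 0.056, -0.0414])
([0.0387, 0.0198, 0.0705], [0.0263, 0.056, -0.0414])
```

Call:
move_arm(
  targets=[
    {"travel": [0.07,-0.045,0.003],"rot": [0.026,0.056,-0.041]},
    {"travel": [0.072,-0.04,0.011],"rot": [0.026,0.056,-0.041]},
    {"travel": [0.073,-0.035,0.019],"rot": [0.026,0.056,-0.041]},
    {"travel": [0.073,-0.029,0.026],"rot": [0.026,0.056,-0.041]},
    {"travel": [0.072,-0.023,0.034],"rot": [0.026,0.056,-0.041]},
    {"travel": [0.07,-0.017,0.041],"rot": [0.026,0.056,-0.041]},
    {"travel": [0.067,-0.01,0.048],"rot": [0.026,0.056,-0.041]},
    {"travel": [0.063,-0.004,0.054],"rot": [0.026,0.056,-0.041]},
    {"travel": [0.058,0.002,0.059],"rot": [0.026,0.056,-0.041]},
    {"travel": [0.052,0.008,0.064],"rot": [0.026,0.056,-0.041]},
    {"travel": [0.046,0.014,0.068],"rot": [0.026,0.056,-0.041]},
    {"travel": [0.039,0.02,0.07],"rot": [0.026,0.056,-0.041]},
  ],
  fingers=0.77,
)

```text
time: 1.6
ee_pos: [553.5, -3.3, 223.4]
orientation: [-0.322, 0.674, 0.507, 0.429]
force: [1.1, -0.4, 0.7]
finger_gap: 19.6
gripper_force: 0.0
```

Run:
```python
from h import *
s=ctrl.get_state();print(s["time"],s["joint_positions"].round(2),s["finger_gap"],s["force"].round(1));print(tip())
a=cur();b=pose(-200,-4,170,25)
for r in rows(a,b,4):print(r)
i=ctrl.camera_info("wrist");im=ctrl.capture("wrist")
print(np.array(i["extrinsics"]).round(3).tolist(),i["fx"])
for j in range(4):
    p=S(0,0,j*np.pi/2,[[88,23.5,76],[124,23.5,76],[124,-23.5,76],[88,-23.5,76]]);p=proj("wrist",S(*Q,p),i)
    cv2.polylines(im,[p.astype(int)],True,(0,0,255),1)
cv2.imwrite("pics/w1.png",im)
```

```text
1.6 [-0.77  0.51  1.77  0.93  1.62 -0.83] 19.592477019416016 [ 1.1 -0.4  0.7]
(array([-208.8,   -6.5,  218.3]), 'pitch', 25.07, 'yawerr', -0.45, 'roll', 0.0012)
([-0.0167, -0.0011, 0.0118], [0.0011, 0.0002, -0.0003])
([-0.0167, -0.0011, 0.0118], [0.0011, 0.0002, -0.0003])
([-0.0167, -0.001, 0.0118], [0.0011, 0.0002, -0.0003])
([-0.0167, -0.001, 0.0118], [0.0011, 0.0002, -0.0003])
[[0.961, 0.189, -0.201, 530.926], [-0.276, 0.661, -0.698, -81.261], [0.001, 0.726, 0.687, 350.57], [0.0, 0.0, 0.0, 1.0]] 291.8434426341967
```

View pics/w1.png

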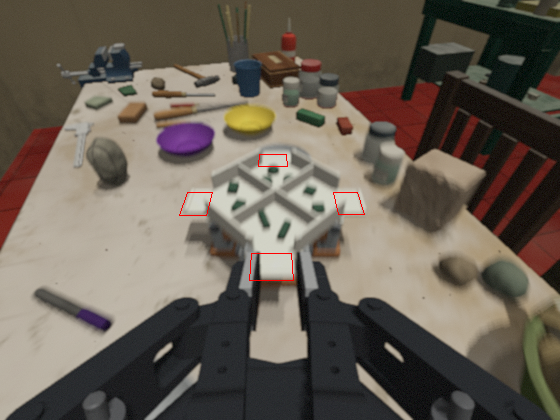

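Wrist view: the tray sits where predicted, with the −x lip at (250–294,253–282) between the fingertips. A zoom will settle the last millimetres.

Run:
```python
from h import *
im=ctrl.capture("wrist")[140:290,175:375];k=4
im=cv2.resize(im,None,fx=k,fy=k,interpolation=cv2.INTER_CUBIC);cv2.imwrite("pics/w2.png",im)
```

```text
(no output)
```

View pics/w2.png

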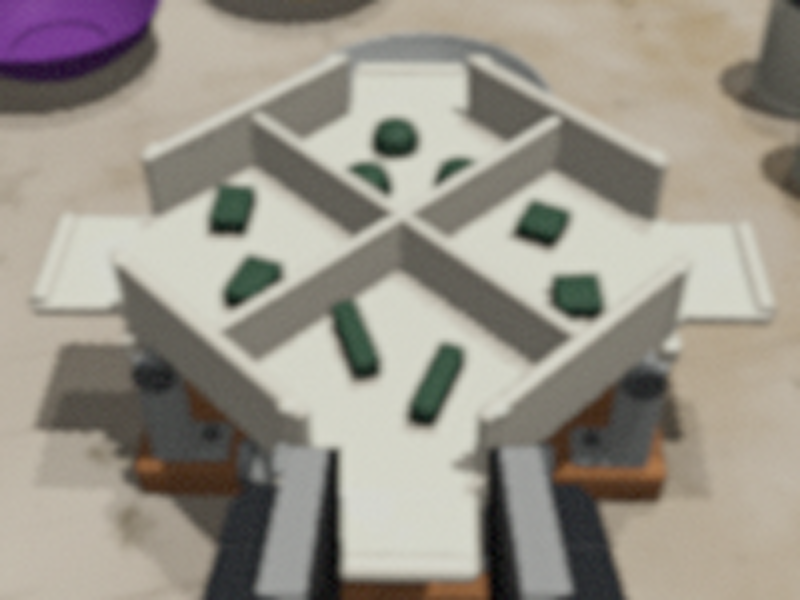

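The zoom shows the lip corners: −x right corner (480,576), +y lip (65,215)/(32,305), −y lip (750,225)/(772,318), +x lip end (355–468,63). Keeper and left lip corner are hidden behind the left finger.

Run:
```python
from h import *
from scipy.optimize import least_squares
M=np.array([[23.5,124,76],[-23.5,124,76],[23.5,-124,76],[-23.5,-124,76],[124,23.5,76],[124,-23.5,76],[-124,-23.5,76],[-124,23.5,76]])
U=np.array([[65,215],[32,306],[750,225],[773,319],[355,63],[468,63],[480,576],[343,573]])/4+[175,140]
i=ctrl.camera_info("wrist")
f=lambda q:(proj("wrist",S(*q,M),i)-U).ravel()
r=least_squares(f,Q,x_scale=[10,10,.1],loss="soft_l1");print(r.x,f(r.x).reshape(-1,2).round(1).tolist())
g=lambda q:(proj("wrist",S(*q[:3],M+[0,0,q[3]]),i)-U).ravel()
r=least_squares(g,[*Q,0],x_scale=[10,10,.1,10]);print(r.x,g(r.x).reshape(-1,2).round(1).tolist())
```

```text
[608.52705191 206.16703056   1.27596002] [[-0.5, -0.3], [-0.6, -0.1], [0.8, -1.1], [1.9, -1.3], [0.3, -0.3], [-0.1, -0.1], [0.5, 0.3], [-9.2, 0.4]]
[610.71677005 209.40324644   1.29025854  -4.50634653] [[1.0, 1.2], [1.7, 1.3], [-0.0, -1.2], [1.5, -1.8], [0.1, 0.8], [-0.6, 0.8], [2.9, -0.6], [-6.0, 0.0]]
```

```bash
sed -i 's/^Q=.*/Q=[607.7,208.0,1.287]/' h.py
python3 - <<'E'
from h import *
print(tip());b=pose(-155,-5,54,25)
for r in rows(cur(),b,7):print(r)
for r in rows(b,pose(-130,-5,50,25),2):print(r)
E
```

```text
(array([-204.9,   -6. ,  216.8]), 'pitch', 24.98, 'yawerr', 0.44, 'roll', -0.0033)
([-0.0301, -0.0, 0.0272], [-0.0006, -0.0, -0.0])
([-0.0301, -0.0001, 0.0272], [-0.0006, -0.0, -0.0])
([-0.0301, -0.0001, 0.0272], [-0.0006, -0.0, -0.0])
([-0.0301, -0.0001, 0.0272], [-0.0006, -0.0, -0.0])
([-0.0301, -0.0002, 0.0272], [-0.0006, -0.0, -0.0])
([-0.0301, -0.0002, 0.0272], [-0.0006, -0.0, -0.0])
([-0.0301, -0.0002, 0.0272], [-0.0006, -0.0, -0.0])
([0.0058, 0.0, 0.0203], [0.0, 0.0, 0.0])
([0.0058, 0.0, 0.0203], [0.0, 0.0, 0.0])
```

Call:
move_arm(
  targets=[
    {"travel": [-0.03,0,0.027],"rot": [-0.0006,0,0]},
    {"travel": [-0.03,0,0.027],"rot": [-0.0006,0,0]},
    {"travel": [-0.03,0,0.027],"rot": [-0.0006,0,0]},
    {"travel": [-0.03,0,0.027],"rot": [-0.0006,0,0]},
    {"travel": [-0.03,0,0.027],"rot": [-0.0006,0,0]},
    {"travel": [-0.03,0,0.027],"rot": [-0.0006,0,0]},
    {"travel": [-0.03,0,0.027],"rot": [-0.0006,0,0]},
    {"travel": [0.006,0,0.02],"rot": [0,0,0]},
    {"travel": [0.006,0,0.02],"rot": [0,0,0]},
    {"travel": [0,0,0],"rot": [0,0,0]},
  ],
)

```text
time: 2.95
ee_pos: [573.8, 67.4, 58.3]
orientation: [-0.32, 0.676, 0.506, 0.43]
force: [0.2, -0.3, -0.4]
finger_gap: 19.6
gripper_force: 0.0
```

Run:
```python
from h import *
s=ctrl.get_state();print(tip(),s["force"].round(1),s["time"])
im=ctrl.capture("wrist");im2=ctrl.capture("scene")[175:260,200:300]
i=ctrl.camera_info("wrist")
a=cv2.resize(im[150:330,180:380],(600,540),interpolation=cv2.INTER_CUBIC)
cv2.imwrite("pics/w3.png",a)
for r in rows(cur(),pose(-118.5,-4,51,25),2):print(r)
```

```text
(array([-133.6,   -6.8,   53.2]), 'pitch', 25.21, 'yawerr', -0.27, 'roll', 0.0036) [ 0.2 -0.3 -0.4] 2.95
([0.004, -0.0028, 0.0129], [0.0017, 0.0013, 0.0007])
([0.004, -0.0028, 0.0129], [0.0017, 0.0013, 0.0007])
```

View pics/w3.png

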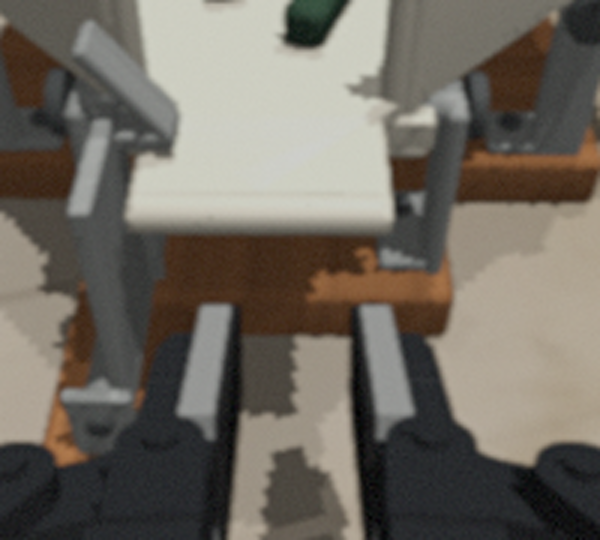

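The wrist view clearly shows the lip edge at v≈215 (u 130–392), the keeper blade and foot at the left (u 75–160), and both fingertips at v≈310 below and outside the lip. The offset of about −7 mm in stand y agrees with the computed value. I'll insert the tips and then press towards +y.

Call:
move_arm(
  targets=[
    {"travel": [0.003,-0.003,0.0125],"rot": [0.0017,0.001,0.0007]},
    {"travel": [0.003,-0.003,0.0125],"rot": [0.0017,0.001,0.0007]},
    {"travel": [0,-0.005,0],"rot": [0,0,0]},
    {"travel": [0,-0.005,0],"rot": [0,0,0]},
    {"travel": [0,-0.005,0],"rot": [0,0,0]},
    {"travel": [0,0,0],"rot": [0,0,0]},
  ],
)

```text
time: 3.8
ee_pos: [567.2, 83.4, 54.8]
orientation: [-0.321, 0.676, 0.505, 0.43]
force: [4.7, 0.4, -0.2]
finger_gap: 19.5
gripper_force: 2.3
```

```bash
cat > s.py <<'E'
from h import *
s=ctrl.get_state();print(tip(),"F stand",S(0,0,-Q[2],s["force"])[0].round(1),s["time"],s["finger_gap"])
E
python3 s.py
```

```text
(array([-120.1,    4. ,   49.7]), 'pitch', 25.06, 'yawerr', -0.2, 'roll', 0.0005) F stand [ 1.7 -4.4 -0.2] 3.8 19.548617019404006
```

Call:
move_arm(
  targets=[
    {"travel": [0,-0.005,0],"rot": [0,0,0]},
    {"travel": [0,-0.004,0],"rot": [0,0,0]},
    {"travel": [0,0,0],"rot": [0,0,0]},
  ],
)

```text
time: 4.18
ee_pos: [563.3, 84.0, 55.1]
orientation: [-0.32, 0.676, 0.505, 0.431]
force: [8.1, -0.3, 0.2]
finger_gap: 19.6
gripper_force: 3.5
```

```bash
python3 s.py
```

```text
(array([-120.6,    7.9,   50. ]), 'pitch', 25.07, 'yawerr', -0.37, 'roll', 0.0026) F stand [ 2.  -7.8  0.2] 4.175 19.635535230421468
```

Call:
move_arm(
  targets=[
    {"travel": [0,-0.004,0],"rot": [0,0,0]},
    {"travel": [0,-0.004,0],"rot": [0,0,0]},
    {"travel": [0,0,0],"rot": [0,0,0]},
  ],
)

```text
time: 4.55
ee_pos: [560.0, 84.3, 55.2]
orientation: [-0.319, 0.676, 0.505, 0.432]
force: [10.5, -3.4, 0.9]
finger_gap: 19.8
gripper_force: 4.9
```

```bash
python3 s.py
python3 - <<'E'
from h import *
a=ctrl.capture("wrist")[120:270,150:350]
cv2.imwrite("pics/w4.png",cv2.resize(a,(600,450),interpolation=cv2.INTER_CUBIC))
E
```

```text
(array([-121.2,   11.1,   50.1]), 'pitch', 25.12, 'yawerr', -0.56, 'roll', 0.0048) F stand [ -0.3 -11.    0.9] 4.55 19.772419334285175
```

View pics/w4.png

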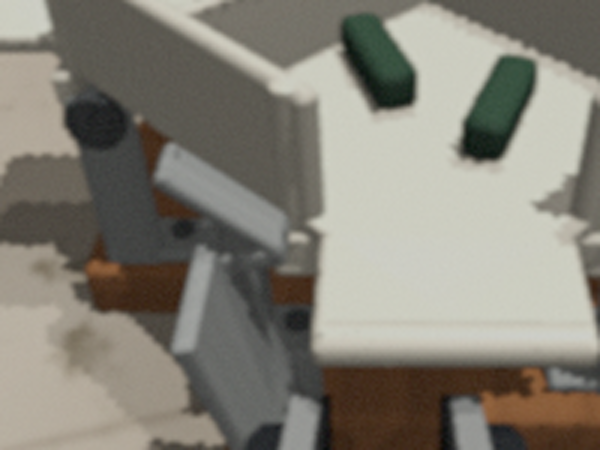

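The keeper's nose tip (285,245) now stands clear of the lip's edge (u≈318), by about 6 mm. The fingertips (v≈402) look a little short of the lip, so I'll check that by projection.

Run:
```python
from h import *
i=ctrl.camera_info("wrist");P,R=cur()
for w in(6,8,11):
  for a in(4,8,12,14):
    p=P+R.apply([[w,-10,a],[w,10,a]]);print(w,a,((proj("wrist",p,i)-[150,120])*3).round().tolist(),st(p)[0].round(1))
print(((proj("wrist",S(*Q,[[-124,23.5,76],[-124,-23.5,76],[-124,23.5,71],[-124,-23.5,71]]),i)-[150,120])*3).round().tolist())
```

```text
6 4 [[326.0, 440.0], [444.0, 440.0]] [-125.8   21.1   58.9]
6 8 [[327.0, 429.0], [442.0, 429.0]] [-122.2   21.1   57.2]
6 12 [[329.0, 418.0], [441.0, 418.0]] [-118.6   21.1   55.5]
6 14 [[329.0, 412.0], [440.0, 412.0]] [-116.8   21.    54.7]
8 4 [[325.0, 430.0], [444.0, 430.0]] [-125.    21.1   60.7]
8 8 [[327.0, 418.0], [442.0, 419.0]] [-121.4   21.1   59. ]
8 12 [[328.0, 408.0], [441.0, 408.0]] [-117.8   21.1   57.3]
8 14 [[329.0, 402.0], [440.0, 402.0]] [-115.9   21.    56.5]
11 4 [[325.0, 414.0], [444.0, 414.0]] [-123.7   21.1   63.5]
11 8 [[327.0, 403.0], [443.0, 403.0]] [-120.1   21.1   61.8]
11 12 [[328.0, 392.0], [441.0, 392.0]] [-116.5   21.1   60.1]
11 14 [[329.0, 387.0], [441.0, 387.0]] [-114.7   21.    59.2]
[[306.0, 367.0], [604.0, 366.0], [308.0, 387.0], [599.0, 386.0]]
```

Call:
move_arm(
  targets=[
    {"travel": [0.0028,0,0.006],"rot": [0,0,0]},
    {"travel": [0.0028,0,0.006],"rot": [0,0,0]},
    {"travel": [0.0038,-0.0025,-0.0018],"rot": [0,0,0]},
    {"travel": [0.0038,-0.0025,-0.0018],"rot": [0,0,0]},
    {"travel": [0,0,0],"rot": [0,0,0]},
  ],
)

```text
time: 5.22
ee_pos: [559.8, 92.5, 60.4]
orientation: [-0.318, 0.676, 0.505, 0.432]
force: [11.3, -3.4, 1.5]
finger_gap: 19.2
gripper_force: 5.7
```

```bash
sed -i 's/^Q=.*/Q=[608.8,211.8,1.287]/' h.py;python3 s.py
```

```text
(array([-117.3,   13.5,   55.3]), 'pitch', 25.13, 'yawerr', -0.61, 'roll', 0.0057) F stand [ -0.1 -11.8   1.5] 5.225 19.199733242853572
```

Call:
move_arm(
  targets=[
    {"travel": [0.0062,0,-0.0031],"rot": [0,-0.0127,0]},
    {"travel": [0.0062,0,-0.0031],"rot": [0,-0.0127,0]},
    {"travel": [0.0062,0,-0.0031],"rot": [0,-0.0127,0]},
    {"travel": [0,0,0],"rot": [0,0,0]},
  ],
)

```text
time: 5.72
ee_pos: [558.3, 93.2, 72.4]
orientation: [-0.304, 0.689, 0.515, 0.41]
force: [5.7, -3.8, -1.1]
finger_gap: 19.7
gripper_force: 5.4
```

```bash
python3 s.py; python3 -c "
from h import *
cv2.imwrite('pics/w5.png',cv2.resize(ctrl.capture('wrist')[120:300,150:350],(600,540),interpolation=cv2.INTER_CUBIC))"
```

```text
(array([-117.5,   15.2,   66.7]), 'pitch', 28.64, 'yawerr', -0.42, 'roll', 0.0041) F stand [-2.  -6.5 -1.1] 5.725 19.677178501024873
```

```bash
cat > ang.py <<'E'
from h import *
from scipy.optimize import least_squares
M=np.array([[88,30.8,103],[30.8,88,103],[-88,-30.8,103],[-30.8,-88,103],[124,-23.5,76],[124,23.5,76],[23.5,124,76],[-23.5,124,76]],float)
U=(np.array([[330,235],[512,235],[530,68],[365,68],[228,265],[283,303],[570,303],[625,262]])/5+[140,175]).astype(np.float32)
i=ctrl.camera_info("scene")
def tip_(p,t,r):
    q=p-[80,0,66];q=Ro.from_euler("xy",[r,t]).apply(q);return q+[80,0,66]
g0=cv2.imread("pics/scene0.png",0);im=ctrl.capture("scene");g1=cv2.cvtColor(im,6)
V,s,e=cv2.calcOpticalFlowPyrLK(g0,g1,U.reshape(-1,1,2),None,winSize=(15,15),maxLevel=3)
d=(V.reshape(-1,2)-U)
f=lambda q:(proj("scene",S(*Q,tip_(M,q[0],q[1])),i)-proj("scene",S(*Q,M),i)-d).ravel()
r=least_squares(f,[0,0],loss="soft_l1");print("tip,roll",r.x.round(3),"flow",d.round(1).tolist())
E
python3 ang.py
```

```text
tip,roll [0.022 0.007] flow [[-0.4000000059604645, -0.30000001192092896], [-0.6000000238418579, -1.0], [-0.10000000149011612, -1.100000023841858], [-0.10000000149011612, -0.699999988079071], [-0.30000001192092896, 0.30000001192092896], [-0.0, 0.800000011920929], [-0.699999988079071, -0.6000000238418579], [0.6000000238418579, -0.699999988079071]]
```

Call:
move_arm(
  targets=[
    {"travel": [0.0062,-0.0015,-0.0031],"rot": [0,-0.0127,0]},
    {"travel": [0.0062,-0.0015,-0.0031],"rot": [0,-0.0127,0]},
    {"travel": [0.0062,0,-0.0031],"rot": [0,-0.0127,0]},
    {"travel": [0.0062,0,-0.0031],"rot": [0,-0.0127,0]},
    {"travel": [0,0,0],"rot": [0,0,0]},
  ],
)

```text
time: 6.45
ee_pos: [555.8, 95.4, 89.0]
orientation: [-0.284, 0.704, 0.527, 0.382]
force: [3.2, -2.4, -1.3]
finger_gap: 19.6
gripper_force: 4.0
```

```bash
python3 s.py;python3 ang.py
```

```text
(array([-116.5,   18.3,   82.4]), 'pitch', 33.18, 'yawerr', -0.28, 'roll', 0.0025) F stand [-1.4 -3.7 -1.3] 6.45 19.559144280678144
tip,roll [0.046 0.019] flow [[-0.8999999761581421, -0.30000001192092896], [-1.2999999523162842, -2.5], [-0.6000000238418579, -1.7000000476837158], [-0.10000000149011612, -1.7000000476837158], [-0.6000000238418579, 0.5], [-0.6000000238418579, 1.7999999523162842], [-1.7000000476837158, -1.5], [0.800000011920929, -1.7999999523162842]]
```

```bash
cat >> ang.py <<'E'
for t in(.05,.1,.15):print(t,(proj("scene",S(*Q,tip_(M,t,0)),i)-proj("scene",S(*Q,M),i)).round(1).tolist())
g=lambda a:a
# row profile: bottom edge of -x/-y wall top & white mask extents along columns
for n,c in(("scene0",None),("now",None)):
    A=cv2.imread("pics/scene0.png") if n=="scene0" else im
    for u in(216,224,232,240):
        col=A[170:215,u].astype(int).sum(1)//3;print(n,u,col.tolist())
E
python3 ang.py | tail -11
```

```text
0.05 [[-0.5, 0.4], [-0.6, -0.5], [-0.7, -2.3], [-0.7, -1.4], [-0.0, 0.8], [-0.1, 0.8], [-0.2, -0.8], [-0.2, -1.6]]
0.1 [[-1.1, 0.9], [-1.3, -0.9], [-1.5, -4.6], [-1.5, -2.8], [-0.1, 1.5], [-0.1, 1.6], [-0.5, -1.6], [-0.5, -3.1]]
0.15 [[-1.6, 1.4], [-1.9, -1.3], [-2.4, -6.7], [-2.4, -4.1], [-0.0, 2.3], [-0.0, 2.3], [-0.8, -2.4], [-0.9, -4.5]]
scene0 216 [43, 44, 46, 42, 41, 44, 37, 42, 62, 72, 73, 81, 110, 115, 117, 118, 203, 219, 222, 242, 186, 126, 120, 123, 128, 126, 124, 127, 141, 157, 110, 46, 104, 252, 255, 255, 220, 125, 121, 124, 127, 120, 123, 162, 253]
scene0 224 [44, 45, 45, 48, 45, 45, 45, 46, 67, 81, 83, 83, 105, 118, 118, 121, 210, 229, 237, 236, 166, 122, 122, 123, 129, 126, 123, 127, 161, 253, 255, 254, 254, 253, 253, 255, 214, 124, 123, 127, 136, 145, 178, 218, 254]
scene0 232 [47, 47, 44, 47, 48, 43, 59, 74, 78, 81, 73, 80, 109, 118, 124, 215, 233, 229, 238, 214, 145, 123, 121, 126, 128, 121, 122, 122, 154, 244, 254, 252, 253, 254, 254, 254, 200, 120, 120, 126, 123, 125, 138, 168, 252]
scene0 240 [58, 74, 84, 88, 86, 85, 83, 82, 82, 80, 81, 103, 163, 214, 227, 229, 2
[... 318 characters left out ...]
 124, 126, 125, 126, 156, 190, 254, 255]
now 224 [53, 47, 43, 50, 43, 49, 46, 51, 72, 82, 91, 86, 98, 132, 230, 195, 133, 127, 124, 122, 122, 122, 121, 152, 181, 254, 255, 255, 254, 254, 254, 254, 255, 254, 248, 243, 240, 240, 240, 250, 253, 252, 251, 239, 203]
now 232 [49, 45, 46, 50, 48, 46, 61, 75, 83, 78, 84, 81, 114, 176, 223, 170, 129, 124, 128, 129, 128, 125, 147, 177, 255, 255, 254, 254, 254, 254, 254, 254, 255, 231, 128, 122, 122, 128, 127, 122, 160, 240, 254, 254, 253]
now 240 [61, 78, 86, 93, 91, 86, 91, 85, 86, 81, 79, 107, 179, 254, 214, 130, 125, 127, 124, 129, 126, 126, 167, 180, 130, 77, 43, 37, 128, 246, 237, 210, 177, 136, 127, 124, 127, 127, 126, 156, 139, 101, 83, 77, 73]
```

Column profiles show the wall tops 4–5 px higher, so the tip is about 0.11 rad and the lip is above the nose. I'll carry on lifting and centre the fingers under the lip.

Call:
move_arm(
  targets=[
    {"travel": [0.0062,0,-0.0031],"rot": [0,-0.0127,0]},
    {"travel": [0.0062,0.002,-0.0031],"rot": [0,-0.0127,0]},
    {"travel": [0.0062,0.005,-0.0031],"rot": [0,-0.0127,0]},
    {"travel": [0.0062,0.005,-0.0031],"rot": [0,-0.0127,0]},
    {"travel": [0.0062,0.005,-0.0031],"rot": [0,-0.0127,0]},
    {"travel": [0.0062,0.005,-0.0031],"rot": [0,-0.0127,0]},
    {"travel": [0.0062,0.004,-0.0031],"rot": [0,-0.0127,0]},
    {"travel": [0,0,0],"rot": [0,0,0]},
  ],
)

```text
time: 7.55
ee_pos: [570.8, 97.7, 118.0]
orientation: [-0.248, 0.728, 0.546, 0.331]
force: [-1.2, -3.7, -1.6]
finger_gap: 19.5
gripper_force: 2.2
```

```bash
python3 s.py
python3 - <<'E'
from h import *
P,R=cur();c=R.inv().apply(S(*Q,[[80,0,66]])[0]-P);print(c)
E
```

```text
(array([-111.1,    4.5,  110.1]), 'pitch', 41.07, 'yawerr', 0.01, 'roll', 0.0002) F stand [-3.9  0.2 -1.6] 7.55 19.544646732943253
[ 92.28721223   4.55317191 185.09497926]
```

Call:
move_arm(
  targets=[
    {"travel": [0.0093,0,-0.0047],"rot": [0,-0.0191,0]},
    {"travel": [0.0093,0,-0.0047],"rot": [0,-0.0191,0]},
    {"travel": [0.0093,0,-0.0047],"rot": [0,-0.0191,0]},
    {"travel": [0.0093,0,-0.0047],"rot": [0,-0.0191,0]},
    {"travel": [0.0093,0,-0.0047],"rot": [0,-0.0191,0]},
    {"travel": [0.0093,0,-0.0047],"rot": [0,-0.0191,0]},
    {"travel": [0.0093,0,-0.0047],"rot": [0,-0.0191,0]},
    {"travel": [0.0093,0,-0.0047],"rot": [0,-0.0191,0]},
    {"travel": [0.0093,0,-0.0047],"rot": [0,-0.0191,0]},
    {"travel": [0.0093,0,-0.0047],"rot": [0,-0.0191,0]},
    {"travel": [0.0062,0,-0.0031],"rot": [0,-0.0127,0]},
    {"travel": [0,0,0],"rot": [0,0,0]},
  ],
)

```text
time: 9.05
ee_pos: [577.5, 122.5, 178.8]
orientation: [-0.159, 0.771, 0.579, 0.211]
force: [-1.9, -1.0, -1.6]
finger_gap: 19.4
gripper_force: 1.1
```

```bash
python3 s.py
```

```text
(array([-88.4,   5.1, 168.5]), 'pitch', 59.35, 'yawerr', 0.18, 'roll', -0.0015) F stand [-1.5  1.5 -1.6] 9.05 19.40062277862785
```

Call:
move_arm(
  targets=[
    {"travel": [0,0,0],"rot": [0,0,0]},
    {"travel": [0,0,0],"rot": [0,0,0]},
    {"travel": [0,0,0],"rot": [0,0,0]},
    {"travel": [0,0,0],"rot": [0,0,0]},
    {"travel": [0,0,0],"rot": [0,0,0]},
    {"travel": [0,0,0],"rot": [0,0,0]},
    {"travel": [0,0,0],"rot": [0,0,0]},
    {"travel": [0,0,0],"rot": [0,0,0]},
    {"travel": [-0.0062,0,0.0031],"rot": [0,0.0127,0]},
    {"travel": [0.0062,0,-0.0031],"rot": [0,-0.0127,0]},
    {"travel": [0,0,0],"rot": [0,0,0]},
    {"travel": [0,0,0],"rot": [0,0,0]},
  ],
)

```text
time: 10.55
ee_pos: [577.9, 121.8, 179.0]
orientation: [-0.159, 0.772, 0.579, 0.211]
force: [-0.9, -2.1, -0.8]
finger_gap: 19.8
gripper_force: 1.3
```

```bash
cat > cnt.py <<'E'
from h import *
a=ctrl.capture("scene")[170:290,130:310];k=cv2.cvtColor(a,cv2.COLOR_BGR2HSV);b=a.astype(int)
m=((b[:,:,1]>b[:,:,2]+10)&(b[:,:,1]<120)).astype(np.uint8)
n,l,s,c=cv2.connectedComponentsWithStats(m)
for j in range(1,n):
    if s[j,4]>3:print(s[j,4],(c[j]+[130,170]).round(1),end="; ")
print();x=proj("scene",S(*Q,[[160,0,6]]));print("dish floor",x)
b=ctrl.capture("wrist");cv2.imwrite("pics/last_w.png",b)
cv2.imwrite("pics/mon.png",np.hstack([cv2.resize(a,(500,333)),cv2.resize(b[60:300,130:400],(300,267))[:267].copy() if 0 else cv2.resize(b[60:300,130:400],(300,333))]))
E
python3 cnt.py;python3 s.py
```

```text
64 [176.3 173.4]; 152 [134.2 194.9]; 5 [178.6 183.2]; 37 [225.6 189.3]; 22 [194.9 201.1]; 35 [226.5 212.1]; 71 [140.2 223.8]; 51 [172.4 257.8]; 23 [184.5 257.6]; 
dish floor [[181.3269713  260.10946188]]
(array([-89. ,   4.6, 168.5]), 'pitch', 59.37, 'yawerr', 0.06, 'roll', -0.0009) F stand [-2.8  1.4 -1.3] 10.65 19.641946114035594
```

Run:
```python
from h import *
P,R=cur();i=ctrl.camera_info("wrist");a=ctrl.capture("wrist");b=a.astype(int)
m=((b[:,:,1]>b[:,:,2]+8)&(b[:,:,1]<110)).astype(np.uint8)
n,l,s,c=cv2.connectedComponentsWithStats(m)
t=.56
def T(p):
    q=np.atleast_2d(p)-[80,0,-5.0];q=Ro.from_euler("y",t).apply(q);return proj("wrist",S(*Q,q+[80,0,66]),i).round().tolist()
print("bays +x,-x,+y,-y",T([[55,0,5],[-55,0,5],[0,55,5],[0,-55,5]]),"bay +x corners",T([[88,23,5],[88,-23,5],[5,0,5],[50,45,5],[50,-45,5]]))
print("dish",proj("wrist",S(*Q,[[160,0,6],[215,0,36],[160,60,36],[160,-60,36]]),i).round().tolist())
for j in range(1,n):
    if s[j,4]>15:print(s[j,4],c[j].round(),end="; ")
```

```text
bays +x,-x,+y,-y [[283.0, 101.0], [285.0, 178.0], [215.0, 133.0], [353.0, 133.0]] bay +x corners [[260.0, 86.0], [306.0, 86.0], [284.0, 130.0], [234.0, 104.0], [333.0, 104.0]]
dish [[282.0, 70.0], [282.0, 13.0], [231.0, 53.0], [334.0, 53.0]]
404 [292.  52.]; 38 [283.  70.]; 483 [361. 104.]; 509 [226. 110.]; 865 [288. 147.];
```

Run:
```python
from h import *
b=ctrl.capture("wrist")[10:190,190:390];a=ctrl.capture("scene")[170:290,140:260]
cv2.imwrite("pics/mon.png",np.hstack([cv2.resize(b,(500,450),interpolation=2),cv2.resize(a,(300,300),interpolation=2).copy() if 0 else cv2.copyMakeBorder(cv2.resize(a,(300,300),interpolation=2),0,150,0,0,0)]))
```

```text
(no output)
```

View pics/mon.png

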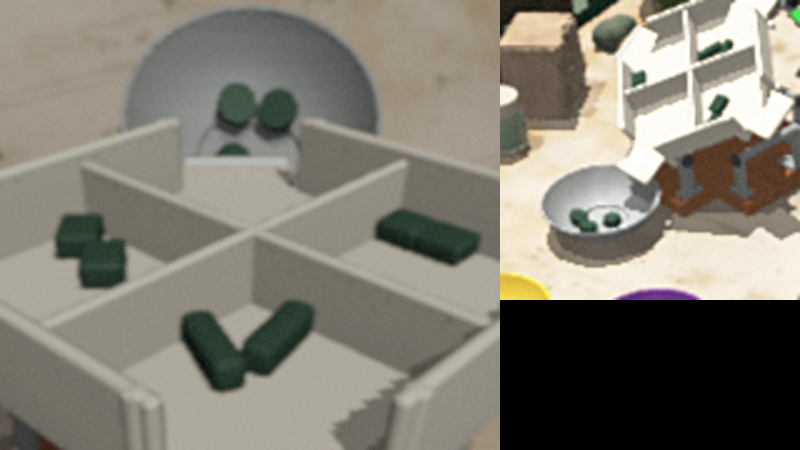

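All three rounds lie in the dish: wrist crop (237,103), (277,110), (233,150). Each other bay still holds its two blanks. Now I lower, shifting the fingers slightly to −y so they stay clear of the keeper.

Call:
move_arm(
  targets=[
    {"travel": [-0.0062,0,0.0031],"rot": [0,0.0127,0]},
    {"travel": [-0.0093,0.002,0.0047],"rot": [0,0.0191,0]},
    {"travel": [-0.0093,0.003,0.0047],"rot": [0,0.0191,0]},
    {"travel": [-0.0093,0.003,0.0047],"rot": [0,0.0191,0]},
    {"travel": [-0.0093,0.003,0.0047],"rot": [0,0.0191,0]},
    {"travel": [-0.0093,0.003,0.0047],"rot": [0,0.0191,0]},
    {"travel": [-0.0093,0,0.0047],"rot": [0,0.0191,0]},
    {"travel": [-0.0093,0,0.0047],"rot": [0,0.0191,0]},
    {"travel": [-0.0093,0,0.0047],"rot": [0,0.0191,0]},
    {"travel": [-0.0093,0,0.0047],"rot": [0,0.0191,0]},
    {"travel": [-0.0093,0,0.0047],"rot": [0,0.0191,0]},
    {"travel": [-0.0062,0,0.0031],"rot": [0,0.0127,0]},
  ],
)

```text
time: 12.3
ee_pos: [577.8, 91.8, 113.3]
orientation: [-0.255, 0.725, 0.542, 0.339]
force: [-1.8, -1.4, -2.2]
finger_gap: 19.8
gripper_force: 1.2
```

Call:
move_arm(
  targets=[
    {"travel": [-0.0062,0,0.0031],"rot": [0,0.0127,0]},
    {"travel": [-0.0062,0,0.0031],"rot": [0,0.0127,0]},
    {"travel": [0,0,0],"rot": [0,0,0]},
  ],
)

```text
time: 12.68
ee_pos: [577.2, 90.3, 105.5]
orientation: [-0.266, 0.718, 0.537, 0.353]
force: [-0.8, -1.0, -3.1]
finger_gap: 19.6
gripper_force: 1.4
```

```bash
python3 s.py; python3 ang.py
```

```text
(array([-116. ,   -3.7,   98.2]), 'pitch', 37.58, 'yawerr', 0.02, 'roll', -0.0022) F stand [-1.2  0.5 -3.1] 12.675 19.577229967412627
tip,roll [-0.045  0.157] flow [[3.299999952316284, -5.800000190734863], [-7.300000190734863, -10.800000190734863], [4.699999809265137, 7.400000095367432], [-4.5, -3.5999999046325684], [1.100000023841858, 0.5], [-0.5, 2.799999952316284], [-1.7000000476837158, -5.400000095367432], [1.600000023841858, -5.5]]
0.05 [[-0.5, 0.4], [-0.6, -0.5], [-0.7, -2.3], [-0.7, -1.4], [-0.0, 0.8], [-0.1, 0.8], [-0.2, -0.8], [-0.2, -1.6]]
0.1 [[-1.1, 0.9], [-1.3, -0.9], [-1.5, -4.6], [-1.5, -2.8], [-0.1, 1.5], [-0.1, 1.6], [-0.5, -1.6], [-0.5, -3.1]]
0.15 [[-1.6, 1.4], [-1.9, -1.3], [-2.4, -6.7], [-2.4, -4.1], [-0.0, 2.3], [-0.0, 2.3], [-0.8, -2.4], [-0.9, -4.5]]
scene0 216 [43, 44, 46, 42, 41, 44, 37, 42, 62, 72, 73, 81, 110, 115, 117, 118, 203, 219, 222, 242, 186, 126, 120, 123, 128, 126, 124, 127, 141, 157, 110, 46, 104, 252, 255, 255, 220, 125, 121, 124, 127, 120, 123, 162, 253]
scene0 224 [44, 45, 45, 48, 45, 45, 45, 46, 67, 81, 83, 83, 105, 118, 118, 121, 210, 229, 2
[... 774 characters left out ...]
 151, 182, 254, 255, 253, 253]
now 224 [49, 49, 48, 47, 49, 47, 47, 49, 68, 86, 152, 221, 173, 151, 156, 151, 147, 138, 137, 135, 125, 117, 120, 124, 118, 120, 120, 119, 114, 121, 218, 181, 133, 128, 127, 122, 118, 111, 110, 119, 131, 133, 131, 128, 131]
now 232 [46, 47, 50, 48, 46, 46, 59, 69, 96, 211, 191, 134, 123, 125, 126, 124, 126, 125, 157, 184, 254, 255, 253, 253, 255, 255, 191, 81, 92, 249, 208, 124, 125, 124, 125, 122, 122, 163, 241, 255, 255, 254, 181, 85, 83]
now 240 [64, 76, 86, 91, 89, 86, 90, 82, 105, 97, 100, 117, 139, 152, 135, 121, 124, 158, 190, 253, 254, 253, 253, 253, 255, 252, 190, 194, 185, 137, 121, 125, 126, 125, 123, 138, 180, 255, 255, 253, 253, 253, 253, 253, 253]
```

Call:
move_arm(
  targets=[
    {"travel": [-0.0062,0,0.0031],"rot": [0,0.0127,0]},
    {"travel": [-0.0062,0,0.0031],"rot": [0,0.0127,0]},
    {"travel": [-0.0031,0,0.0016],"rot": [0,0.0064,0]},
    {"travel": [-0.0031,0,0.0016],"rot": [0,0.0064,0]},
    {"travel": [0,0,0],"rot": [0,0,0]},
  ],
)

```text
time: 13.35
ee_pos: [576.6, 88.4, 93.4]
orientation: [-0.281, 0.707, 0.529, 0.374]
force: [-0.8, 0.1, -1.9]
finger_gap: 19.8
gripper_force: 1.3
```

```bash
cat > lvl.py <<'E'
from h import *
# row of the wall-top/inner-face boundary (grey 185) in columns, home ~ [190.0 189.6 189.3 189.6]
def prof(A):
    o=[]
    for u in(212,216,220,228,232,236):
        c=A[165:215,u].astype(float).mean(1)
        d=[k for k in range(3,45) if c[k]>=160 and c[k+1]<160 and c[k+4]<140]
        k=d[0] if d else 0;o.append(round(165+k+(c[k]-160)/(c[k]-c[k+1]),1))
    return np.array(o)
print("home",prof(cv2.imread("pics/scene0.png")),"now",prof(ctrl.capture("scene")))
E
python3 s.py; python3 lvl.py
```

```text
(array([-117.5,   -3.6,   86.6]), 'pitch', 34.15, 'yawerr', 0.02, 'roll', -0.0019) F stand [-0.1  0.9 -1.9] 13.35 19.807049776784364
home [206.3 190.4 190.3 200.5 189.8 189.8] now [185.5 185.5 184.6 183.5 183.4 182.6]
```

Call:
move_arm(
  targets=[
    {"travel": [-0.0031,0,0.0016],"rot": [0,0.0064,0]},
    {"travel": [-0.0031,0,0.0016],"rot": [0,0.0064,0]},
    {"travel": [-0.0031,0,0.0016],"rot": [0,0.0064,0]},
    {"travel": [0,0,0],"rot": [0,0,0]},
  ],
)

```text
time: 13.9
ee_pos: [576.3, 87.8, 87.1]
orientation: [-0.29, 0.702, 0.525, 0.385]
force: [-1.1, -1.1, -3.1]
finger_gap: 19.7
gripper_force: 1.5
```

```bash
python3 s.py; python3 lvl.py
```

```text
(array([-118. ,   -3.5,   80.6]), 'pitch', 32.42, 'yawerr', 0.03, 'roll', -0.0022) F stand [-1.4  0.7 -3.1] 13.9 19.687202771164944
home [206.3 190.4 190.3 200.5 189.8 189.8] now [186.6 186.5 185.6 184.6 184.6 183.8]
```

Call:
move_arm(
  targets=[
    {"travel": [-0.0031,0,0.0016],"rot": [0,0.0064,0]},
    {"travel": [-0.0031,0,0.0016],"rot": [0,0.0064,0]},
    {"travel": [0,0,0],"rot": [0,0,0]},
  ],
)

```text
time: 14.32
ee_pos: [576.2, 87.5, 83.0]
orientation: [-0.295, 0.698, 0.522, 0.392]
force: [-2.2, -0.8, -1.4]
finger_gap: 19.8
gripper_force: 1.3
```

```bash
python3 s.py; python3 lvl.py
```

```text
(array([-118.2,   -3.5,   76.8]), 'pitch', 31.26, 'yawerr', 0.02, 'roll', -0.0021) F stand [-1.4  1.9 -1.4] 14.325 19.784310030801468
home [206.3 190.4 190.3 200.5 189.8 189.8] now [187.5 186.5 186.7 185.6 185.4 184.6]
```

Call:
move_arm(
  targets=[
    {"travel": [-0.0031,0,0.0016],"rot": [0,0.0064,0]},
    {"travel": [-0.0031,0,0.0016],"rot": [0,0.0064,0]},
    {"travel": [-0.0031,0,0.0016],"rot": [0,0.0064,0]},
    {"travel": [0,0,0],"rot": [0,0,0]},
  ],
)

```text
time: 14.88
ee_pos: [576.1, 87.1, 76.6]
orientation: [-0.303, 0.692, 0.518, 0.402]
force: [-1.1, -0.7, -2.3]
finger_gap: 20.1
gripper_force: 1.3
```

```bash
python3 s.py; python3 lvl.py
```

```text
(array([-118.4,   -3.6,   70.7]), 'pitch', 29.54, 'yawerr', 0.01, 'roll', -0.0021) F stand [-0.9  0.9 -2.3] 14.875 20.082733802386546
home [206.3 190.4 190.3 200.5 189.8 189.8] now [188.5 187.8 187.6 186.8 186.7 186.5]
```

Call:
move_arm(
  targets=[
    {"travel": [-0.0031,0,0.0016],"rot": [0,0.0064,0]},
    {"travel": [-0.0031,0,0.0016],"rot": [0,0.0064,0]},
    {"travel": [-0.0031,0,0.0016],"rot": [0,0.0064,0]},
    {"travel": [0,0,0],"rot": [0,0,0]},
  ],
)

```text
time: 15.42
ee_pos: [576.2, 87.0, 70.6]
orientation: [-0.31, 0.686, 0.513, 0.413]
force: [-0.4, 0.1, 0.6]
finger_gap: 19.6
gripper_force: 0.0
```

```bash
python3 s.py; python3 lvl.py
```

```text
(array([-118.3,   -3.6,   65. ]), 'pitch', 27.79, 'yawerr', 0.0, 'roll', -0.0018) F stand [-0.   0.4  0.6] 15.425 19.643287228178753
home [206.3 190.4 190.3 200.5 189.8 189.8] now [188.6 188.5 187.9 187.6 187.2 186.7]
```

The force on the fingers is zero: the lip rests on the keeper's ramp about 10 mm above home. I'll withdraw, close the fingers and go above the lip.

Call:
move_arm(
  targets=[
    {"travel": [-0.0074,0,0.0039],"rot": [0,0,0]},
    {"travel": [-0.01,0,-0.019],"rot": [0,0,0]},
    {"travel": [-0.01,0,-0.02],"rot": [0,0,0]},
    {"travel": [-0.01,0,-0.02],"rot": [0,0,0]},
    {"travel": [0.035,0,-0.018],"rot": [0,0,0]},
    {"travel": [0.05,0,-0.026],"rot": [0,0,0]},
    {"travel": [0.05,0,-0.026],"rot": [0,0,0]},
    {"travel": [0,0,0],"rot": [0,0,0]},
  ],
)

```text
time: 16.48
ee_pos: [566.1, 48.1, 159.6]
orientation: [-0.308, 0.685, 0.514, 0.414]
force: [-0.0, 0.3, 0.0]
finger_gap: 19.4
gripper_force: 0.0
```

```bash
python3 s.py; python3 lvl.py
python3 - <<'E'
from h import *
a=cur();b=pose(-125,-4,125,60,14);c=pose(-107.5,-4,104,60,14)
for r in rows(a,b,6):print(r)
for r in rows(b,c,3):print(r)
E
```

```text
(array([-158.6,   -4.9,  154. ]), 'pitch', 27.92, 'yawerr', -0.19, 'roll', 0.0036) F stand [0.3 0.1 0. ] 16.475 19.398185868438652
home [206.3 190.4 190.3 200.5 189.8 189.8] now [188.6 188.5 187.9 187.6 187.2 186.7]
([-0.0004, -0.0001, 0.0118], [0.0002, -0.0594, 0.0])
([0.0007, -0.0001, 0.0118], [0.0002, -0.0594, 0.0])
([0.0018, -0.0001, 0.0117], [0.0002, -0.0594, 0.0])
([0.0029, -0.0001, 0.0115], [0.0002, -0.0594, 0.0])
([0.004, -0.0001, 0.0112], [0.0002, -0.0594, 0.0])
([0.005, -0.0001, 0.0107], [0.0002, -0.0594, 0.0])
([0.0026, -0.0, 0.015], [0.0, 0.0, 0.0])
([0.0026, -0.0, 0.015], [0.0, 0.0, 0.0])
([0.0026, -0.0, 0.015], [0.0, 0.0, 0.0])
```

Tray unchanged, fingers free. Moving above the lip with the fingers shut.

Call:
move_arm(
  targets=[
    {"travel": [0,0,0.012],"rot": [0,-0.0594,0]},
    {"travel": [0.001,0,0.012],"rot": [0,-0.0594,0]},
    {"travel": [0.002,0,0.012],"rot": [0,-0.0594,0]},
    {"travel": [0.003,0,0.0115],"rot": [0,-0.0594,0]},
    {"travel": [0.004,0,0.011],"rot": [0,-0.0594,0]},
    {"travel": [0.005,0,0.011],"rot": [0,-0.0594,0]},
    {"travel": [0.0026,0,0.015],"rot": [0,0,0]},
    {"travel": [0.0026,0,0.015],"rot": [0,0,0]},
    {"travel": [0.0026,0,0.013],"rot": [0,0,0]},
    {"travel": [0,0,0],"rot": [0,0,0]},
  ],
  fingers=1,
  grip_force=30,
)

```text
time: 17.77
ee_pos: [580.0, 101.9, 115.4]
orientation: [-0.157, 0.773, 0.579, 0.207]
force: [-0.4, -0.2, 0.4]
finger_gap: -0.2
gripper_force: 0.0
```

```bash
python3 s.py; python3 lvl.py; python3 -c "
from h import *
print(tip(14))"
```

```text
(array([-107.5,   -3.1,  105. ]), 'pitch', 59.88, 'yawerr', 0.32, 'roll', -0.004) F stand [-0.3  0.3  0.4] 17.775 -0.23226757314072796
home [206.3 190.4 190.3 200.5 189.8 189.8] now [188.6 188.5 187.9 187.6 187.2 186.7]
(array([-106.6,   -3.4,  103.8]), 'pitch', 59.89, 'yawerr', 0.22, 'roll', -0.0029)
```

Call:
move_arm(
  targets=[
    {"travel": [-0.0033,0,0.0058],"rot": [0,0,0]},
    {"travel": [-0.0033,0,0.0058],"rot": [0,0,0]},
    {"travel": [-0.0017,0,0.0029],"rot": [0,0,0]},
    {"travel": [-0.0017,0,0.0029],"rot": [0,0,0]},
    {"travel": [0,0,0],"rot": [0,0,0]},
  ],
)

```text
time: 18.45
ee_pos: [580.6, 102.1, 104.6]
orientation: [-0.156, 0.773, 0.579, 0.207]
force: [-0.4, 0.6, 0.5]
finger_gap: -0.2
gripper_force: 0.0
```

```bash
python3 s.py; python3 lvl.py
```

```text
(array([-107.2,   -3.6,   94.2]), 'pitch', 59.91, 'yawerr', 0.1, 'roll', -0.0014) F stand [0.5 0.6 0.5] 18.45 -0.24106530208236818
home [206.3 190.4 190.3 200.5 189.8 189.8] now [188.6 188.6 187.9 187.6 187.3 186.7]
```

Call:
move_arm(
  targets=[
    {"travel": [-0.0017,0,0.0029],"rot": [0,0,0]},
    {"travel": [-0.0017,0,0.0029],"rot": [0,0,0]},
    {"travel": [0,0,0],"rot": [0,0,0]},
  ],
)

```text
time: 18.88
ee_pos: [581.5, 101.9, 102.3]
orientation: [-0.156, 0.773, 0.579, 0.208]
force: [-1.6, -2.3, 10.9]
finger_gap: 0.1
gripper_force: 5.4
```

```bash
python3 s.py; python3 lvl.py
```

```text
(array([-107.1,   -4.5,   91.9]), 'pitch', 59.84, 'yawerr', -0.14, 'roll', 0.001) F stand [-2.7  0.9 10.9] 18.875 0.11846687482148949
home [206.3 190.4 190.3 200.5 189.8 189.8] now [188.7 188.6 188.4 187.6 187.6 187.3]
```

Call:
move_arm(
  targets=[
    {"travel": [-0.0017,0,0.0029],"rot": [0,0,0]},
    {"travel": [-0.0017,0,0.0029],"rot": [0,0,0]},
    {"travel": [0,0,0],"rot": [0,0,0]},
  ],
)

```text
time: 19.3
ee_pos: [580.9, 101.9, 97.5]
orientation: [-0.156, 0.773, 0.579, 0.208]
force: [-2.8, -2.3, 7.5]
finger_gap: 0.6
gripper_force: 3.7
```

```bash
python3 s.py; python3 lvl.py
```

```text
(array([-107.3,   -4. ,   87.2]), 'pitch', 59.88, 'yawerr', -0.02, 'roll', -0.0001) F stand [-3.   2.   7.5] 19.3 0.5790724978699425
home [206.3 190.4 190.3 200.5 189.8 189.8] now [189.2 188.8 188.7 188.7 188.5 188.1]
```

Call:
move_arm(
  targets=[
    {"travel": [-0.0017,0,0.0029],"rot": [0,0,0]},
    {"travel": [-0.0017,0,0.0029],"rot": [0,0,0]},
    {"travel": [0,0,0],"rot": [0,0,0]},
  ],
)

```text
time: 19.73
ee_pos: [580.7, 101.9, 93.0]
orientation: [-0.156, 0.773, 0.579, 0.208]
force: [-0.2, -0.1, 0.2]
finger_gap: 0.1
gripper_force: 0.0
```

```bash
python3 s.py; python3 lvl.py
```

```text
(array([-107.3,   -3.8,   82.6]), 'pitch', 59.91, 'yawerr', -0.0, 'roll', -0.0003) F stand [-0.2  0.2  0.2] 19.725 0.08631769750862343
home [206.3 190.4 190.3 200.5 189.8 189.8] now [190.6 190.6 190.6 197.7 189.9 189.7]
```

The profile is back at home rows and the force dropped to zero, so it snapped. A light push will confirm it is seated.

Call:
move_arm(
  targets=[
    {"travel": [-0.0012,0,0.0022],"rot": [0,0,0]},
    {"travel": [-0.0008,0,0.0014],"rot": [0,0,0]},
    {"travel": [0,0,0],"rot": [0,0,0]},
  ],
)

```text
time: 20.15
ee_pos: [581.0, 102.1, 91.6]
orientation: [-0.156, 0.773, 0.579, 0.208]
force: [-5.6, -2.9, 13.3]
finger_gap: 0.1
gripper_force: 6.9
```

```bash
python3 s.py; python3 lvl.py
```

```text
(array([-107.1,   -4. ,   81.2]), 'pitch', 59.83, 'yawerr', 0.01, 'roll', -0.0002) F stand [-4.4  4.5 13.3] 20.15 0.0800889845708726
home [206.3 190.4 190.3 200.5 189.8 189.8] now [190.6 190.7 190.6 197.7 189.9 189.7]
```

Firm at lip-top height 76 mm: seated. Retreating, then comparing the scene with the first picture.

Call:
move_arm(
  targets=[
    {"travel": [0.004,0,-0.007],"rot": [0,0,0]},
    {"travel": [0.02,0,-0.035],"rot": [0,0,0]},
    {"travel": [0.03,0,-0.06],"rot": [0,0,0]},
    {"travel": [0,0,-0.09],"rot": [0,0,0]},
    {"travel": [0,0,-0.09],"rot": [0,0,0]},
    {"travel": [0,0,-0.09],"rot": [0,0,0]},
    {"travel": [0,0,0],"rot": [0,0,0]},
    {"travel": [0,0,0],"rot": [0,0,0]},
  ],
)

```text
time: 21.2
ee_pos: [557.0, 21.6, 298.6]
orientation: [-0.157, 0.773, 0.579, 0.207]
force: [-0.8, 0.0, -0.0]
finger_gap: 0.2
gripper_force: 0.0
```

```bash
python3 s.py; python3 lvl.py
python3 - <<'E'
from h import *
a=cv2.imread("pics/scene0.png");b=ctrl.capture("scene");cv2.imwrite("pics/end.png",b)
d=(cv2.absdiff(cv2.GaussianBlur(a,(3,3),0),cv2.GaussianBlur(b,(3,3),0)).max(2)>40).astype(np.uint8);d[:150]=0
n,l,s,c=cv2.connectedComponentsWithStats(d)
for j in range(1,n):
    if s[j,4]>4:print(s[j].tolist())
print("keeper",proj("scene",S(*Q,[[-104,16,77.5],[-121,27,65],[-99,29,84]])).round())
print("keeper diff",cv2.absdiff(a,b)[190:215,255:275].max(2).max(), cv2.absdiff(a,b)[190:215,255:275].mean().round(2))
E
```

```text
(array([-191.1,   -3.5,  288.2]), 'pitch', 59.91, 'yawerr', 0.19, 'roll', -0.0025) F stand [-0.2  0.8 -0. ] 21.2 0.20688905422738196
home [206.3 190.4 190.3 200.5 189.8 189.8] now [190.6 190.6 190.6 197.6 189.8 189.7]
[381, 150, 6, 7, 35]
[463, 150, 40, 5, 144]
[416, 153, 50, 25, 792]
[519, 154, 3, 4, 11]
[522, 159, 9, 31, 139]
[376, 160, 42, 68, 990]
[465, 162, 26, 24, 156]
[512, 168, 7, 16, 73]
[302, 186, 56, 29, 829]
[230, 190, 17, 17, 97]
[510, 196, 15, 6, 33]
[215, 198, 8, 7, 44]
[229, 199, 2, 4, 7]
[423, 199, 23, 15, 141]
[448, 203, 4, 8, 15]
[200, 204, 6, 3, 13]
[333, 206, 63, 54, 1202]
[280, 210, 33, 19, 353]
[193, 212, 3, 4, 6]
[199, 212, 15, 24, 102]
[226, 212, 2, 5, 6]
[237, 212, 12, 8, 67]
[408, 212, 41, 49, 1189]
[199, 214, 5, 1, 5]
[215, 216, 9, 6, 42]
[231, 217, 9, 3, 22]
[256, 216, 10, 11, 28]
[242, 222, 10, 13, 32]
[394, 226, 3, 4, 8]
[401, 227, 3, 5, 11]
[498, 247, 9, 5, 23]
[190, 249, 3, 4, 6]
[264, 251, 3, 2, 5]
[168, 253, 12, 11, 86]
[181, 255, 8, 7, 49]
[249, 257, 7, 5, 14]
[515, 258, 6, 9, 31]
[512, 263, 3, 4, 10]
[396, 270, 93, 28, 1039]
[508, 270, 17, 17, 195]
[477, 400, 2, 5, 6]
keeper [[258. 200.]
 [265. 203.]
 [260. 200.]]
keeper diff 99 8.83
```

```bash
python3 ang.py | head -1
python3 - <<'E'
from h import *
a=cv2.imread("pics/scene0.png",0);b=cv2.imread("pics/end.png",0)
for n,(x,y,w,h) in dict(keeper=(259,194,14,18),stone=(266,190,26,14),dish=(156,236,50,34),bigstand=(200,230,70,25)).items():
    r=cv2.matchTemplate(b[y-6:y+h+6,x-6:x+w+6],a[y:y+h,x:x+w],5);_,m,_,p=cv2.minMaxLoc(r);print(n,round(m,3),p[0]-6,p[1]-6)
E
```

```text
tip,roll [0.004 0.021] flow [[1.600000023841858, -3.299999952316284], [-3.0, -5.400000095367432], [-1.100000023841858, 0.10000000149011612], [-0.6000000238418579, -0.0], [0.5, 0.20000000298023224], [0.8999999761581421, 0.5], [0.8999999761581421, -0.4000000059604645], [0.6000000238418579, -0.6000000238418579]]
keeper 0.985 0 0
stone 0.999 0 0
dish 0.793 0 0
bigstand 0.96 0 0
```

```bash
python3 -c "
from station import ctrl
print(ctrl.sign_off())"
```

```text
the job is handed in; nothing more can be done
None
```

The job is handed in at about 21 s on the robot's clock. The three round blanks are in the steel dish and the other six are in their bays. The tray is level on its stand with the keeper shut over the lip, and neither the dish nor anything else I compared had moved; I did not check the egg stone, the loupe or the slab separately.

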